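# Unbar the green stock chest at the goldsmith's bench

## Task

Unbar the green-lidded stock chest: lift its wooden locking beam straight up out of both open brackets, keeping it level so that both ends come free together, then set it down gently along the middle of the wooden rest, lying across both cork-topped blocks, and let go. Leave the beam of the red-lidded chest where it is.

Things in the scene. Friction and masses are not known exactly. Their poses are not given: they have to be found in the camera images.
- green_beam_mid (a point): Centre (half-way up) of the locking beam on the green-lidded chest: a loose pale wooden bar, 260 mm long (its x axis), 26 mm wide (y), 30 mm high (z) (all sizes here are in mm), about 0.16 kg, dark steel caps on the ends. At the start it lies level in the brackets with its underside 92 above the bench; grip it across its width at the middle, where it is free on both sides and 20 above the lid.
- green_chest: (Sizes in mm.) Low wooden stock chest with a green lid, fixed to the bench; origin at the centre of its underside on the bench, x along the beam, z up. 206 x 126, lid top 72 above the bench. At each end (x = +-108) a steel U bracket, open at the top: seat 92 above the bench, two cheeks 6 thick and 34 apart (y) whose tops are 116 above the bench, so the beam is clear of them once lifted 24. Two green ribs (x = +-60) lie on the lid under the beam.
- rest_top (a point): (Sizes in mm.) The rest for the beam: a plywood board 240 x 100 fixed to the bench, with two pale wooden blocks capped in brown cork, at x = +-80, each 30 long (x) and 90 wide (y). This point is at the centre of the board, level with the flat cork tops, 40 above the bench; its x axis runs the way the beam should lie (either end first), z up. A beam lying on it has its centre 15 above this point.
- red_beam_mid (a point): Centre of the identical beam (260 x 26 x 30 mm) in the brackets of the red-lidded chest, a chest of the same build and size as the green one. To be left alone.
There are look-alikes about, which are no part of the job. Leave any blue or yellow look-alike of the green_chest alone.

How it is judged:
On the way:
1. the green chest's beam has been lifted straight up (still over the chest, within 40 mm), level to 10 degrees, clear of both brackets (at least 28 mm above its seat) (z of green_beam_mid in the frame of green_chest above 0.135 m and horizontal distance between green_beam_mid and green_chest below 0.04 m and angle between green_beam_mid's own x axis and vertical between 1.396 and 1.746 rad), for 0.05 s.
At the end, for the whole second after the job is handed in: The green chest's beam lies at rest on both cork-topped blocks, its centre within 30 mm lengthways and 25 mm sideways of the middle of the rest, along the rest to 12 degrees; the red chest's beam is within 15 mm of where it was (x of green_beam_mid in the frame of rest_top between -0.03 and 0.03 m and y of green_beam_mid in the frame of rest_top between -0.025 and 0.025 m and z of green_beam_mid in the frame of rest_top between 0.01 and 0.02 m and angle between the x axis of green_beam_mid and the x axis of rest_top, either way round below 0.21 rad and linear speed of green_beam below 0.02 m/s and distance of red_beam_mid from where it was at the start of the episode below 0.015 m); the robot touches nothing.
It fails at once if the green chest's beam tilted more than 20 degrees from level (angle between green_beam_mid's own x axis and vertical below 1.22 rad or angle between green_beam_mid's own x axis and vertical above 1.92 rad).
It fails at once if the beam dropped or slammed onto the rest (faster than 0.7 m/s within 40 mm of the cork) (horizontal distance between green_beam_mid and rest_top below 0.08 m and z of green_beam_mid in the frame of rest_top below 0.055 m and linear speed of green_beam above 0.7 m/s).
It fails at once if the red chest's beam moved more than 15 mm (distance of red_beam_mid from where it was at the start of the episode above 0.015 m).
It also fails if it takes over 40 s, if anything falls off the work surface, if the arm or the gripper's body presses on something with over 40 N, if the wrist force passes 120 N, or if a joint passes its speed limit or range.

## Robot

A 6-joint arm with a two-finger parallel gripper is mounted at the origin on the work surface. World frame = base frame: x ahead of the robot, y to its left, z up, the work surface at z = 0. Lengths are in m, angles in rad, forces in N, time in s.
With the tool pointing down it reaches from about 0.25 to 0.775 m from the base axis. Payload 4 kg.
Tool frame: the origin (TCP) lies at the very end of the fingers, on their centre line; the grasp point (between the pads) lies 19 mm behind it; z points along the fingers, y is the line along which they close (so a half turn about z gives the same grasp; the last joint's range is limited). The gripper opens to 85 mm and grips with 20 to 120 N. Pads are 22 mm wide; open, the fingers measure 114 mm over their backs; the gripper's body (76 mm by 85 mm) begins 54 mm behind the grasp point. The pads swing forward as they close: fully open they stand 13 mm farther back than shut.
Start: joints at [1.062, 0.087, 1.371, -0, 1.684, -0.103], TCP at [0.217, 0.505, 0.231] pointing down, gripper open.
Joint ranges: [-3.1, 3.1], [-0.76, 2.03], [0.27, 2.55], [-1.08, 4.22], [0.17, 2.65], [-2.57, 2.57]. Speed limits (rad/s): [2.79, 2.79, 3.14, 3.14, 3.14, 3.14].

## Interface

Orientations are given as a 3x3 rotation matrix whose columns are the frame's x, y, z axes.
In Python, from bench import robot gives the robot as it stands. The module is installed in compiled form; this text tells all that it offers.
- The arm moves only by the shell command python3 -m jog 'ROWS'. ROWS is text: rows parted by semicolons, each of 5 numbers parted by spaces: the opening, from 0 (shut) to 1 (fully open), then the shift along the tool's x, y, z in cm, then the turn about the tool's z in degrees. A call has 1 to 20 rows; each row is the pose to reach, as a shift and turn from the pose commanded when the call began, along the tool's axes at that moment; what a row does not reach only later rows make up. A row lasts 1/8 s, in which the tool goes at most 62.5 mm and 10.7 degrees, less where a joint would pass 70% of its speed; a pose out of reach is approached as far as the arm can. A call with a gripper value outside its range is refused whole. The fingers move at their own pace and stop on an object; the grip force is fixed at half the most. Time passes only in rows, so rows that repeat a pose let the fingers close. It gives the time, the measured TCP pose, the force, the opening and the grip force at its end, in the units of the state.
- robot.get_obs(): the state, without advancing time (a new reading comes with each control period).
- robot.grab_frame(name): name is "scene" or "top" or "wrist"; returns a dict with "img" (420x560x3 uint8, red, green, blue), "mtx" (3x3 intrinsics, pixels), "world_from_camera" (4x4, takes a point from camera to world coordinates). Camera axes: x right, y down, z forward; pixel columns grow to the right and rows downward; lengths in m; the calibration is good to about 2 mm. A picture is of the moment at which its call begins. There is no depth.
- robot.sign_off(): hands the job in; it is judged then, once.
The state is a dict: "clock": time; "q": joint angles; "joint_vel": joint speeds; "joint_torque": joint torques, N m; "tcp_pos": TCP position; "ee_rot": TCP orientation; "contact_force": force on the tool from outside, world axes, zero at the start; "moment": the same for the moment, N m; "finger_gap": finger opening in m; "gripper_force": force on a finger pad.
Only numpy, scipy, OpenCV 4.12 (cv2) and the standard library are available. Lean on these libraries where they do the work, as an engineer would, in place of code of your own. Each camera call takes 0.05 s, during which the arm holds its last target. There are 200 camera calls.

## Working session

There is one attempt and no reset: what is moved stays moved. The work goes in short steps, Python scripts to look and compute and a shell command to move; the robot and the scene stay as the last step left them, time stands still between calls to the robot, and variables do not carry over. Pictures are saved under pics/ and viewed, at most 10 in all, crops included, and the job is handed in when it is done.

```bash
mkdir -p pics; python3 - <<'E'
from bench import robot
import cv2,numpy as np
for n in("scene","top"):
    f=robot.grab_frame(n);cv2.imwrite(f"pics/{n}0.png",f["img"][:,:,::-1]);print(n,f["mtx"].round(1).tolist(),f["world_from_camera"].round(3).tolist())
o=robot.get_obs();print(o["clock"],o["tcp_pos"],o["ee_rot"].round(3) if hasattr(o["ee_rot"],'round') else o["ee_rot"],o["finger_gap"])
E
```

```text
scene [[520.1, 0.0, 282.5], [0.0, 520.1, 204.7], [0.0, 0.0, 1.0]] [[0.726, 0.572, -0.382, 0.996], [0.688, -0.593, 0.419, -0.518], [0.013, -0.566, -0.824, 1.339], [0.0, 0.0, 0.0, 1.0]]
top [[510.8, 0.0, 270.3], [0.0, 510.8, 219.5], [0.0, 0.0, 1.0]] [[0.006, -0.995, 0.099, 0.274], [-1.0, -0.007, -0.012, 0.105], [0.013, -0.099, -0.995, 1.469], [0.0, 0.0, 0.0, 1.0]]
0.1 [0.21691221 0.50491463 0.23021362] [[-0.919  0.395 -0.001]
 [ 0.395  0.919 -0.002]
 [ 0.    -0.002 -1.   ]] 0.08528180423971009
```

View pics/top0.png

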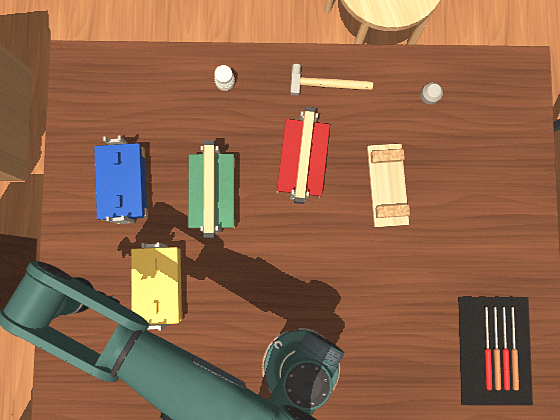

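View pics/scene0.png

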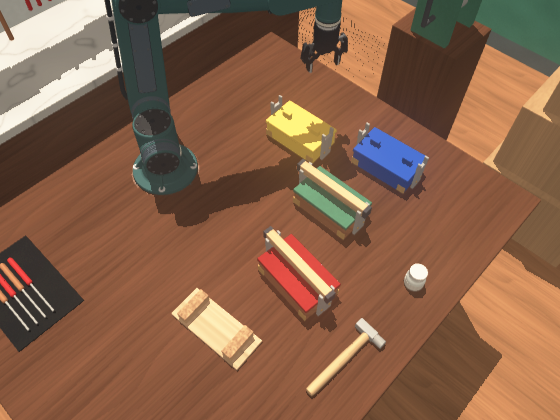

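The top view shows the green chest at (211,190) with its beam at (209,190), and the red chest at (304,158) with its beam. The rest is at (388,185), with corks at (387,156) and (392,211). The blue chest (120,182) and yellow chest (157,285) are look-alikes without beams. The target is the beam on the green lid, because only that chest has a green lid and a beam.

```bash
cat > h.py <<'E'
import numpy as np,cv2
def ray(f,uv,z):
    uv=np.atleast_2d(np.float64(uv));T=f["world_from_camera"]
    d=np.c_[uv,np.ones(len(uv))]@np.linalg.inv(f["mtx"]).T@T[:3,:3].T
    return T[:3,3]+d*((z-T[2,3])/d[:,2])[:,None]
def rects(m,n,amin=60):
    cs=cv2.findContours(m.astype(np.uint8),cv2.RETR_EXTERNAL,cv2.CHAIN_APPROX_NONE)[0]
    return [c for c in sorted(cs,key=cv2.contourArea,reverse=True) if cv2.contourArea(c)>amin][:n]
def rectw(f,c,z):
    p=ray(f,c[:,0],z)[:,:2];r=cv2.minAreaRect(np.float32(p*1000));b=cv2.boxPoints(r)
    e=max((b[1]-b[0],b[2]-b[1]),key=np.linalg.norm);a=np.degrees(np.arctan2(e[1],e[0]))%180
    return np.round(r[0],1),np.round(r[1],1),round(float(a),1)
E
python3 - <<'E'
from bench import robot
from h import *
f=robot.grab_frame("top");hsv=cv2.cvtColor(f["img"],cv2.COLOR_RGB2HSV);H,S,V=cv2.split(hsv)
for p in((209,190),(304,158),(388,185),(387,156),(392,211),(225,190),(209,148),(209,232)):print(p,hsv[p[1],p[0]])
pale=(H>12)&(H<28)&(S<140)&(S>40)&(V>170)
def roi(m,x0,x1,y0,y1):
    r=np.zeros_like(m);r[y0:y1,x0:x1]=m[y0:y1,x0:x1];return r
print("green beam",rectw(f,rects(roi(pale,195,225,130,250),1)[0],.122))
g=(H>60)&(H<90)&(S>60)
c=rects(roi(g,180,245,140,240),3);print("lid",rectw(f,np.concatenate(c),.072))
bd=roi((S<175)&(V>140),355,420,135,235);print("rest board",rectw(f,rects(bd,1)[0],.02))
ck=(H<15)&(S<175)&(V>120)
for c in rects(roi(ck,355,420,135,235),2):print("cork",rectw(f,c,.04))
crop=cv2.resize(f["img"][130:250,180:420],(800,400),interpolation=2);cv2.imwrite("pics/crop1.png",crop[:,:,::-1])
E
```

```text
(209, 190) [ 25  71 255]
(304, 158) [ 25  76 255]
(388, 185) [ 24  67 255]
(387, 156) [ 17 111 251]
(392, 211) [ 20 103 255]
(225, 190) [ 69  89 170]
(209, 148) [ 26  72 255]
(209, 232) [ 30  69 255]
green beam (array([490.2, 253.2]), array([234.5,  24.1]), 1.1)
lid (array([492.3, 252.5]), array([203.7, 123.5]), 0.5)
rest board (array([ 509.5, -248.7]), array([185.4, 265.3]), 179.4)
cork (array([ 519.4, -244.6]), array([184.1, 287.9]), 179.4)
```

View pics/crop1.png

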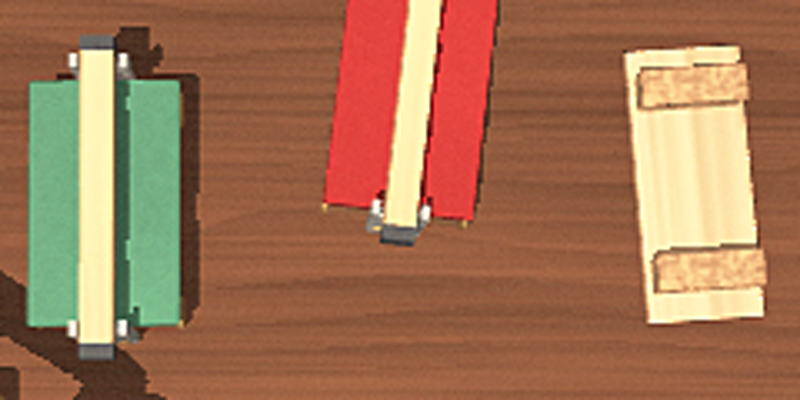

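The crop confirms the green-lidded chest, with the pale beam in its brackets. The rest lies to the right of the red chest, with corks at about (388,156) and (393,211) in the full image.

```bash
cat >> h.py <<'E'
def delta(o,p,yaw):  # tool-axis shift cm and turn deg to reach p with tool x at yaw (mod 180)
    R=np.array(o["ee_rot"]);s=R.T@(np.array(p)-o["tcp_pos"])*100
    cur=np.degrees(np.arctan2(R[1,0],R[0,0]));d=(yaw-cur+90)%180-90
    return s.round(2),round(float(-d),1)
E
python3 - <<'E'
from bench import robot
from h import *
f=robot.grab_frame("top");H,S,V=cv2.split(cv2.cvtColor(f["img"],cv2.COLOR_RGB2HSV))
m=np.zeros(V.shape,bool);m[135:235,355:420]=True
ck=m&(V>200)&(S>88)&(H<23);ck=cv2.morphologyEx(ck.astype(np.uint8),cv2.MORPH_OPEN,np.ones((3,3)))
C=[rectw(f,c,.04) for c in rects(ck,2)];print(C)
a,b=C[0][0],C[1][0];d=a-b;print("rest mid",(a+b)/2,np.linalg.norm(d),np.degrees(np.arctan2(d[1],d[0]))%180)
c=rects(m&(V>190),1)[0];print("board",rectw(f,c,.025))
print(delta(robot.get_obs(),[.490,.253,.19],.8))
E
```

```text
[(array([ 442.2, -259.6]), array([33.5, 90. ]), 94.0), (array([ 603.3, -247.3]), array([30.8, 89.7]), 94.1)]
rest mid [ 522.75 -253.45] 161.5688707641419 4.366067489250241
board (array([ 520.6, -251.2]), array([236.8, 105.3]), 4.4)
(array([-35.04, -12.38,   4.07]), -24.1)
```

```bash
python3 -m jog '1 -6 -2 0 -8; 1 -12 -4 0 -16; 1 -18 -6 0 -24.1; 1 -24 -8 1 -24.1; 1 -30 -10.5 2.5 -24.1; 1 -35 -12.4 4 -24.1; 1 -35 -12.4 4 -24.1; 1 -35 -12.4 4 -24.1; 1 -35 -12.4 4 -24.1'
python3 - <<'E'
from bench import robot
from h import *
f=robot.grab_frame("wrist");cv2.imwrite("pics/w1.png",f["img"][:,:,::-1])
H,S,V=cv2.split(cv2.cvtColor(f["img"],cv2.COLOR_RGB2HSV))
m=(H>12)&(H<32)&(S<140)&(S>40)&(V>150)
for c in rects(m,2):print(rectw(f,c,.122),cv2.boundingRect(c))
print(delta(robot.get_obs(),[.490,.253,.09],.8))
E
```

```text
clock: 1.32
tcp_pos: [0.4891, 0.2545, 0.1921]
ee_rot: [[-1.0, -0.017, 0.001], [-0.017, 1.0, 0.001], [-0.001, 0.001, -1.0]]
contact_force: [-0.4, -1.2, 0.3]
finger_gap: 0.0851
gripper_force: 0.0
(array([489.3, 253.7]), array([232.8,  26.7]), 0.8) (259, 0, 53, 382)
(array([-0.08, -0.17, 10.21]), 0.2)
```

View pics/w1.png

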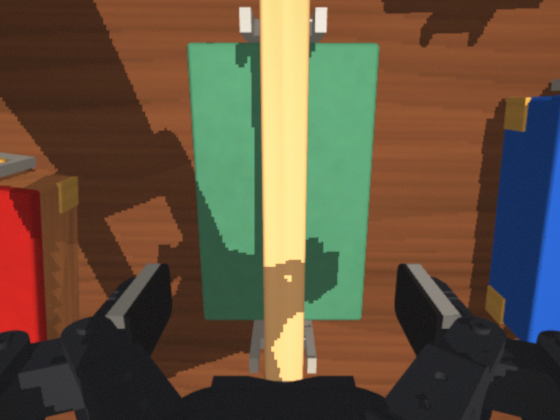

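The wrist view shows the green chest's beam running down columns 260–310. It is centred between the open fingers (inner edges at about 170 and 395), so I go straight down and grip.

```bash
python3 -m jog '1 0 -0.1 3 0; 1 0 -0.1 6 0; 1 0 -0.1 8 0; 1 0 -0.1 9.5 0; 1 0 -0.1 10.2 0; 1 0 -0.1 10.2 0; 1 0 -0.1 10.2 0; 0 0 -0.1 10.2 0; 0 0 -0.1 10.2 0; 0 0 -0.1 10.2 0; 0 0 -0.1 10.2 0; 0 0 -0.1 10.2 0; 0 0 -0.1 10.2 0; 0 0 -0.1 10.2 0'
```

```text
clock: 3.12
tcp_pos: [0.4901, 0.2524, 0.0897]
ee_rot: [[-1.0, -0.015, 0.001], [-0.015, 1.0, 0.0], [-0.001, 0.0, -1.0]]
contact_force: [-0.2, 0.1, 3.1]
finger_gap: 0.0252
gripper_force: 59.2
```

Gripped, with a gap of 25 mm and a grip force of 59 N. Next I lift straight up and check.

```bash
python3 -m jog '0 0 0 -0.5 0; 0 0 0 -1.5 0; 0 0 0 -3 0; 0 0 0 -5 0; 0 0 0 -7 0; 0 0 0 -9 0; 0 0 0 -11 0; 0 0 0 -12 0; 0 0 0 -12 0; 0 0 0 -12 0'
python3 - <<'E'
from bench import robot
from h import *
f=robot.grab_frame("wrist");g=robot.grab_frame("scene")
cv2.imwrite("pics/l1.png",np.hstack([cv2.resize(f["img"],(400,300)),cv2.resize(g["img"][90:310,200:493],(400,300))])[:,:,::-1])
print(delta(robot.get_obs(),[.522,-.253,.21],4.4))
E
```

```text
clock: 4.38
tcp_pos: [0.4893, 0.2521, 0.2084]
ee_rot: [[-1.0, -0.015, -0.002], [-0.015, 1.0, -0.0], [0.002, -0.0, -1.0]]
contact_force: [-0.4, -0.6, -1.7]
finger_gap: 0.0254
gripper_force: 59.0
(array([ -2.53, -50.55,  -0.16]), -3.6)
```

View pics/l1.png

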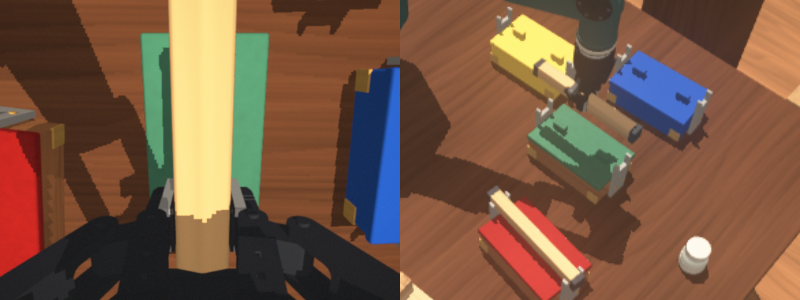

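The beam is clear of both brackets and level: it runs at columns 170–235 in the wrist half, and the green brackets in the scene half are empty. Now I carry it over to the rest.

```bash
python3 -m jog '0 0 -1 0 0; 0 0 -3 0 0; 0 -0.1 -6 0 0; 0 -0.3 -10 0 0; 0 -0.5 -14 0 0; 0 -0.8 -18 0 0; 0 -1 -22 0 -1; 0 -1.3 -26 0 -1; 0 -1.5 -30 0 -2; 0 -1.8 -34 0 -2; 0 -2 -38 0 -3; 0 -2.2 -42 0 -3; 0 -2.4 -45.5 0 -3.6; 0 -2.5 -48 0 -3.6; 0 -2.5 -49.8 0 -3.6; 0 -2.5 -50.5 0 -3.6; 0 -2.5 -50.5 0 -3.6; 0 -2.5 -50.5 0 -3.6'
python3 - <<'E'
from bench import robot
from h import *
f=robot.grab_frame("wrist");g=robot.grab_frame("scene")
cv2.imwrite("pics/p1.png",np.hstack([cv2.resize(f["img"],(400,300)),cv2.resize(g["img"][150:400,60:393],(400,300))])[:,:,::-1])
print(delta(robot.get_obs(),[.522,-.253,.04],4.4))
E
```

```text
clock: 6.72
tcp_pos: [0.5223, -0.2515, 0.2094]
ee_rot: [[-0.997, -0.079, 0.0], [-0.079, 0.997, 0.0], [-0.0, 0.0, -1.0]]
contact_force: [0.4, 0.1, -2.2]
finger_gap: 0.0256
gripper_force: 59.0
(array([ 0.05, -0.15, 16.95]), 0.1)
```

View pics/p1.png

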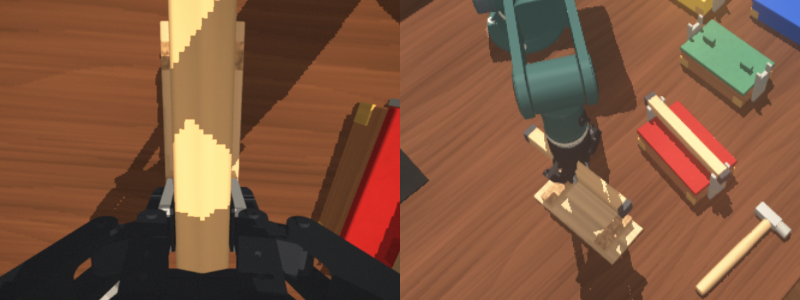

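The beam is above the rest and parallel with it (wrist half: beam at 170–235, board edges at 163–243). I lower it gently; contact is expected near 17.2 cm.

```bash
python3 -m jog '0 0 -0.1 1 0; 0 0 -0.1 4 0; 0 0 -0.1 7 0; 0 0 -0.1 10 0; 0 0 -0.1 12.5 0; 0 0 -0.1 14.5 0; 0 0 -0.1 15.7 0; 0 0 -0.1 16.4 0; 0 0 -0.1 16.8 0; 0 0 -0.1 17 0; 0 0 -0.1 17.1 0; 0 0 -0.1 17.15 0; 0 0 -0.1 17.15 0; 0 0 -0.1 17.15 0'
```

```text
clock: 8.57
tcp_pos: [0.5224, -0.2533, 0.0379]
ee_rot: [[-0.997, -0.078, 0.0], [-0.078, 0.997, -0.0], [-0.0, -0.0, -1.0]]
contact_force: [-0.2, 0.1, -1.2]
finger_gap: 0.0255
gripper_force: 59.0
```

```bash
python3 -m jog '0 0 0 0.05 0; 0 0 0 0.1 0; 0 0 0 0.1 0; 0 0 0 0.1 0'
```

```text
clock: 9.07
tcp_pos: [0.5225, -0.2534, 0.0377]
ee_rot: [[-0.997, -0.078, 0.001], [-0.078, 0.997, -0.0], [-0.001, -0.0, -1.0]]
contact_force: [-1.6, 1.5, 6.2]
finger_gap: 0.025
gripper_force: 59.6
```

The beam is resting on the cork, with an upward force of 6 N. I open the fingers, wait, and back straight up. At full opening, 85 mm, the fingers clear the beam on both sides.

```bash
python3 -m jog '0.3 0 0 0 0; 0.6 0 0 0 0; 1 0 0 0 0; 1 0 0 0 0; 1 0 0 0 0; 1 0 0 0 0; 1 0 0 -1 0; 1 0 0 -3 0; 1 0 0 -6 0; 1 0 0 -10 0; 1 0 0 -14 0; 1 0 0 -18 0; 1 0 0 -18 0; 1 0 0 -18 0'
python3 - <<'E'
from bench import robot
from h import *
f=robot.grab_frame("wrist");g=robot.grab_frame("scene")
cv2.imwrite("pics/e1.png",np.hstack([cv2.resize(f["img"],(400,300)),cv2.resize(g["img"][150:400,60:393],(400,300))])[:,:,::-1])
H,S,V=cv2.split(cv2.cvtColor(f["img"],cv2.COLOR_RGB2HSV))
print(robot.get_obs()["joint_vel"].round(3) if hasattr(robot.get_obs()["joint_vel"],"round") else 0)
E
```

```text
clock: 10.82
tcp_pos: [0.5222, -0.2532, 0.2167]
ee_rot: [[-0.997, -0.078, -0.0], [-0.078, 0.997, 0.0], [0.0, 0.0, -1.0]]
contact_force: [-0.3, -0.1, 0.1]
finger_gap: 0.0857
gripper_force: 0.0
[-0.002  0.006  0.004 -0.002  0.001  0.001]
```

View pics/e1.png

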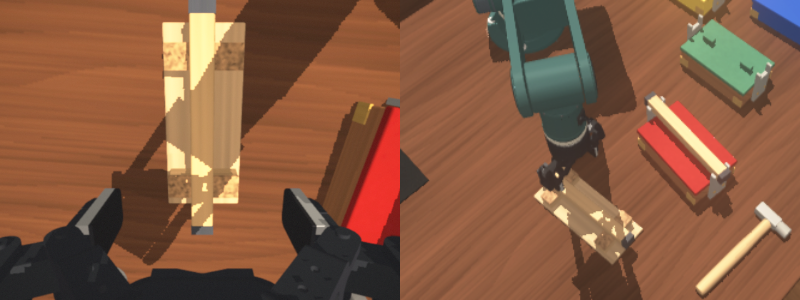

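The wrist half shows the beam (columns 190–213) lying across both corks (rows 55 and 187), centred on the board (columns 163–243) and overhanging a little at each end. The gripper is clear and the red beam has not moved.

```bash
python3 -c "
from bench import robot
print(robot.sign_off())"
```

```text
the job is handed in; nothing more can be done
None
```

The green chest's beam was lifted level out of both brackets, set down along the middle of the rest across both cork blocks and released; the red chest's beam was left alone, and the job is handed in (no verdict was returned).

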